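# Return a gauge blank through the drop-front door and lock it with the pin

## Task

Put the wide, flat gauge blank away in the returns cabinet: pull the cabinet's drop-front door all the way down, lay the blank on the open door, then push the door back up fully shut so that the blank tips inside. Then lock the door: push the locking pin fully home through the steel eyelet on the cabinet's right side, so that its shaft bars the door, and let go. Leave everything else on the bench where it is.

Things in the scene. Friction and masses are not known exactly. Their poses are not given: they have to be found in the camera images.
- cabinet: Cream steel cabinet, clear roof, fixed; 140 mm deep (x 0 to 140), 220 wide (y -110 to 110), top at 185. Origin on the bench under the middle of the hinge line; x points in, away from the robot, y left, z up. Front opening in the plane x = 0; floor inside is lower and slopes inwards, so a part on the door slides in as it is raised. Eyelet rail at right front: x -4 to 2, y -139 to -109, z 70 to 180.
- door (a joint): Door opening angle, rad: 0 shut (upright), 1.48 fully down (nearly level, towards the robot, inner face up). The door is 196 mm wide, 110 mm high from the hinge, 10 mm thick. Stiff hinge: it stays where it is left. It may stand a little ajar at the start.
- hinge_mid (a point): Middle of the door's hinge axis (65 mm above the bench). The hinge axis is the cabinet's y axis through this point; the door's inner face lies in the axis.
- door_handle (a point): Centre of the handle: steel roller, 18 mm diameter, 36 mm long along cabinet y, on two thin stays beyond the door's free edge; 28 mm out from the door's inner face, 130 mm from the hinge axis along the door; moves with it. Its flat ends can be pinched from above, fingers closing along y; it turns between them as the door swings.
- eyelet_mid (a point): Cabinet x -21, y -133, z 125 mm: middle of the eyelet's height range, at its right-hand mouth. Eyelet: steel block 30 x 30 mm, 24 long along y, through hole 11 mm diameter along cabinet y. It is clamped on its rail up to 6 mm higher or lower than this point: look or feel for the hole. The pin enters from the right, moving along cabinet +y, in front of the shut door.
- blank: The wide, flat gauge blank: black steel disc, 46 mm diameter, 20 mm high, 0.26 kg or so, lying flat. Origin at the centre of its underside, z up its axis.
- pin: Locking pin lying flat: square dark grip 50 mm long, 18 wide (y), 24 high (z), then a round steel shaft 9 mm diameter, 60 long, with a blunt chamfered tip. x points along the shaft to the tip. Origin on the underside, below the shoulder where the shaft begins; shaft axis 12 mm above it; the grip reaches from x -50 to 0.
- pin_shoulder (a point): On the pin's axis, at the end of the grip where the shaft begins; home when it meets the eyelet's mouth.
- pin_tip (a point): On the pin's axis, at the end of the shaft.
- tall_blank: Bystander: narrower, taller black blank, 34 mm diameter, 45 mm high, standing. Origin at the centre of its underside.
- ring_gauge: Bystander: steel ring, 56 mm outside, 16 mm high, lying flat. Origin at the centre of its underside.
- oil_bottle: Bystander: white bottle, 56 mm diameter, 150 mm high.
- scale_weight: Bystander: brass weight, 40 mm diameter, 47 mm high.
Not all that is in view belongs to the job. Leave any orange or pink look-alike of the blank alone.

How it is judged:
On the way, in this order (a step that is already met when the one before it is completed fails the run):
1. the door is pulled all the way down (value of joint door above 1.35 rad), for 0.1 s.
2. the flat blank lies on the open door (value of joint door above 1.3 rad and x of blank in the frame of cabinet between -0.11 and -0.01 m and y of blank in the frame of cabinet between -0.1 and 0.1 m and z of blank in the frame of cabinet below 0.09 m and angle between blank's own z axis and vertical below 0.3 rad and linear speed of blank below 0.03 m/s), for 0.15 s.
3. the door is pushed up shut with the blank inside (value of joint door below 0.06 rad and x of blank in the frame of cabinet above 0 m), for 0.2 s.
At the end, for the whole second after the job is handed in: Door shut (under 0.10 rad, barred by the pin), flat blank inside the cabinet, pin through the eyelet: shoulder within 8 mm of its mouth, shaft within 0.2 rad of the cabinet's y, tip within 10 mm across and 15 mm in height of eyelet_mid; both released and at rest (value of joint door below 0.1 rad and x of blank in the frame of cabinet between 0 and 0.14 m and y of blank in the frame of cabinet between -0.1 and 0.1 m and z of blank in the frame of cabinet below 0.12 m and y of pin_shoulder in the frame of cabinet between -0.141 and -0.125 m and x of pin_tip in the frame of cabinet between -0.031 and -0.009 m and z of pin_tip in the frame of eyelet_mid between -0.015 and 0.015 m and angle between the x axis of pin and the y axis of cabinet, either way round below 0.2 rad and linear speed of each of pin, blank below 0.02 m/s); the robot touches nothing.
It fails at once if a bystander is moved by more than 30 mm (distance of any of tall_blank, ring_gauge, oil_bottle, scale_weight from where it was at the start of the episode above 0.03 m).
It also fails if it takes over 72 s, if anything falls off the work surface, if the arm or the gripper's body presses on something with over 40 N, if the wrist force passes 120 N, or if a joint passes its speed limit or range.

## Robot

A 7-joint arm with a two-finger parallel gripper is mounted at the origin on the work surface. World frame = base frame: x ahead of the robot, y to its left, z up, the work surface at z = 0. Lengths are in m, angles in rad, forces in N, time in s.
With the tool pointing down it reaches from about 0.425 to 0.975 m from the base axis. Payload 16.7 kg.
Tool frame: the origin (TCP) lies at the very end of the fingers, on their centre line; the grasp point (between the pads) lies env.grip_point_offset behind it (env.grip_point_offset is the distance from the TCP to the grasp point, in m); z points along the fingers, y is the line along which they close (so a half turn about z gives the same grasp; the last joint's range is limited). The gripper opens to 85 mm and grips with 20 to 120 N. Pads are 22 mm wide; open, the fingers measure 114 mm over their backs; the gripper's body (76 mm by 85 mm) begins 54 mm behind the grasp point. The pads swing forward as they close: fully open they stand 13 mm farther back than shut.
Start: joints at [1.097, 0.426, 0.074, 1.606, -0.034, 1.111, -0.067], TCP at [0.215, -0.64, 0.231] pointing down, gripper open.
Joint ranges: [-2.85, 2.85], [-0.5, 2.14], [-1.23, 1.37], [0.21, 2.46], [-1.02, 4.16], [0.16, 2.05], [-2.73, 2.73]. Speed limits (rad/s): [1.89, 1.89, 2.39, 2.39, 3.01, 3.01, 3.01].

## Interface

Orientations are given as a rotation vector (axis times angle).
In Python, from station import sense, camera, camera_params, env gives the robot as it stands. The module is installed in compiled form; this text tells all that it offers.
- The arm moves only by the shell command python3 -m pendant 'ROWS'. ROWS is JSON, a list of rows, each a list of 7 numbers: the shift along the world's x, y, z in cm, then the turn, a rotation vector about the world's x, y, z in rad, then the closure, from 0 (fully open) to 1 (shut). A call has 1 to 12 rows; each row shifts and turns the commanded pose from where the row before left it; what a row does not reach is not made up. A row lasts 1/10 s, in which the tool goes at most 50 mm and 8.59 degrees, less where a joint would pass 70% of its speed; a pose out of reach is approached as far as the arm can. A call is refused whole if a number of a shift passes 5 or a number of a turn 0.15, either way. A call with a gripper value outside its range is refused whole. The fingers move at their own pace and stop on an object; the grip force is fixed at half the most. Time passes only in rows, so rows that do not move let the fingers close. It gives the time, the measured TCP pose, the force, the opening and the grip force at its end, in the units of the state.
- sense(): the state, without advancing time (a new reading comes with each control period).
- camera(name): name is "side" or "top"; returns the picture (400x640x3 uint8, red, green, blue); there is no depth.
- camera_params(name): a dict with "intrinsics" (3x3 intrinsics, pixels), "D" ([k1, k2, p1, p2, k3] as OpenCV has them; the pictures are not rectified), "view" (4x4, takes a point from world to camera coordinates). Camera axes: x right, y up, looking along -z (the intrinsics and any distortion apply to the point x, -y, -z); pixel columns grow to the right and rows downward; lengths in m; the calibration is good to about 2 mm. A picture is of the moment at which its call begins. camera_params takes no time and is no camera call.
- env.job_done(): hands the job in; it is judged then, once.
The state is a dict: "clock": time; "joints": joint angles; "qvel": joint speeds; "joint_torque": joint torques, N m; "tool_pos": TCP position; "ee_rot": TCP orientation; "ft_force": force on the tool from outside, world axes, zero at the start; "wrist_torque": the same for the moment, N m; "opening": opening from 0.0 (shut) to 1.0 (fully open); "gripper_force": force on a finger pad.
Only numpy, scipy, OpenCV 4.12 (cv2) and the standard library are available. Lean on these libraries where they do the work, as an engineer would, in place of code of your own. Each camera call takes 0.05 s, during which the arm holds its last target. There are 200 camera calls.

## Working session

There is one attempt and no reset: what is moved stays moved. The work goes in short steps, Python scripts to look and compute and a shell command to move; the robot and the scene stay as the last step left them, time stands still between calls to the robot, and variables do not carry over. Pictures are saved under pics/ and viewed, at most 10 in all, crops included, and the job is handed in when it is done.

```bash
mkdir -p pics; cat > h.py <<'E'
import numpy as np, cv2
from station import sense, camera, camera_params, env
def ray(n,u,v):
    p=camera_params(n); K=np.array(p["intrinsics"],float); D=np.array(p["D"],float); V=np.array(p["view"])
    a=cv2.undistortPoints(np.array([[[u,v]]],float),K,D)[0,0]
    d=V[:3,:3].T@np.array([a[0],-a[1],-1]); o=-V[:3,:3].T@V[:3,3]
    return o,d/np.linalg.norm(d)
def onz(n,u,v,z):
    o,d=ray(n,u,v); return o+d*(z-o[2])/d[2]
def two(a,b):
    (o1,d1),(o2,d2)=ray('side',*a),ray('top',*b)
    t=np.linalg.lstsq(np.c_[d1,-d2],o2-o1,rcond=None)[0]
    p,q=o1+d1*t[0],o2+d2*t[1]; return (p+q)/2,np.linalg.norm(p-q)
def proj(n,P):
    p=camera_params(n); V=np.array(p["view"]); c=V[:3,:3]@np.array(P)+V[:3,3]
    return cv2.projectPoints(np.array([[c[0],-c[1],-c[2]]]),np.zeros(3),np.zeros(3),np.array(p["intrinsics"],float),np.array(p["D"],float))[0].ravel()
def shot(n,f):
    im=camera(n); cv2.imwrite(f'pics/{f}.png',im[:,:,::-1]); return im
E
python3 - <<'E'
from h import *
shot('top','t0');shot('side','s0')
for n in('top','side'):
    p=camera_params(n);print(n,np.array(p["intrinsics"])[0,0],ray(n,320,200))
s=sense();print(s, env.grip_point_offset)
E
```

```text
top 415.3428887713069 (array([0.4586941 , 0.00318772, 1.45660582]), array([ 0.08924101, -0.00341571, -0.9960042 ]))
side 388.6508103795127 (array([0.09234637, 0.91861436, 0.86432107]), array([ 0.38953419, -0.7160419 , -0.57926429]))
{'clock': 0.1, 'joints': array([ 1.09745856,  0.42663504,  0.07385152,  1.60653162, -0.03407859,
        1.11080008, -0.06709057]), 'qvel': array([-0.00022315, -0.00160481, -0.00048526, -0.00199938,  0.00210123,
        0.0002135 ,  0.00091824]), 'joint_torque': array([ 6.62889579e-03, -9.51542687e+01,  3.77015725e+00, -4.64411545e+01,
        1.94886164e-02,  6.44735381e-03,  2.72228908e-05]), 'tool_pos': array([ 0.214646  , -0.63958236,  0.23070857]), 'ee_rot': array([-3.09943523e+00, -5.06271950e-01,  4.26890947e-04]), 'ft_force': array([-0.64408008,  1.01277787, -0.76891337]), 'wrist_torque': array([-0.04480696, -0.00697113,  0.00087703]), 'gripper_force': 0.0, 'opening': 0.9993622686572624} 0.0187
```

View pics/t0.png

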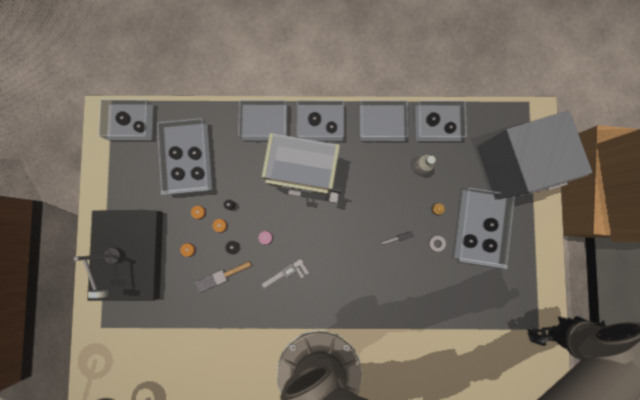

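View pics/s0.png

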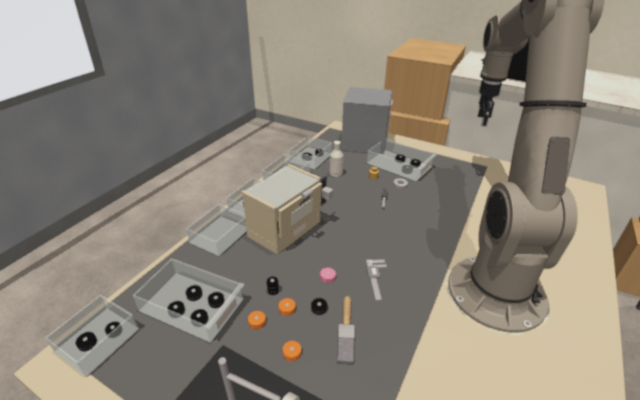

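Top view: black discs at (230,205) and (232,247). In the side view the first, at (272,285), stands tall, and the second, at (319,306), is low and wide, so the second fits as the flat blank. The pin is at about (397,238), the cabinet at about (302,165) with its handle near (320,200), and the orange and pink discs are look-alikes. I'll confirm with one enlarged composite crop.

```bash
python3 - <<'E'
from h import *
t=cv2.imread('pics/t0.png');s=cv2.imread('pics/s0.png')
def c(im,x,y,w,h,W,H): return cv2.resize(im[y:y+h,x:x+w],(W,H),interpolation=cv2.INTER_CUBIC)
a=np.hstack([c(t,255,125,100,90,400,360),c(s,235,160,100,90,400,360)])
b=np.hstack([c(t,215,190,60,66,218,240),c(t,375,220,50,40,300,240),c(s,250,260,94,80,282,240)])
cv2.imwrite('pics/c0.png',np.vstack([a,b]))
# masks
for n,im,(x,y,w,h) in(('top',t,(215,190,40,70)),('top',t,(375,222,45,28)),('side',s,(300,290,40,30)),('side',s,(255,265,30,35)),('side',s,(372,182,25,30))):
    g=cv2.cvtColor(im,6)[y:y+h,x:x+w]; m=(g<32).astype(np.uint8)
    k,_,st,ce=cv2.connectedComponentsWithStats(m)
    for i in range(1,k):
        if st[i,4]>8: print(n,ce[i]+[x,y],st[i,:5]+[x,y,0,0,0])
E
```

```text
side [318.91056911 305.70731707] [312 299  15  14 123]
side [272.61061947 286.77876106] [268 278  10  16 113]
```

View pics/c0.png

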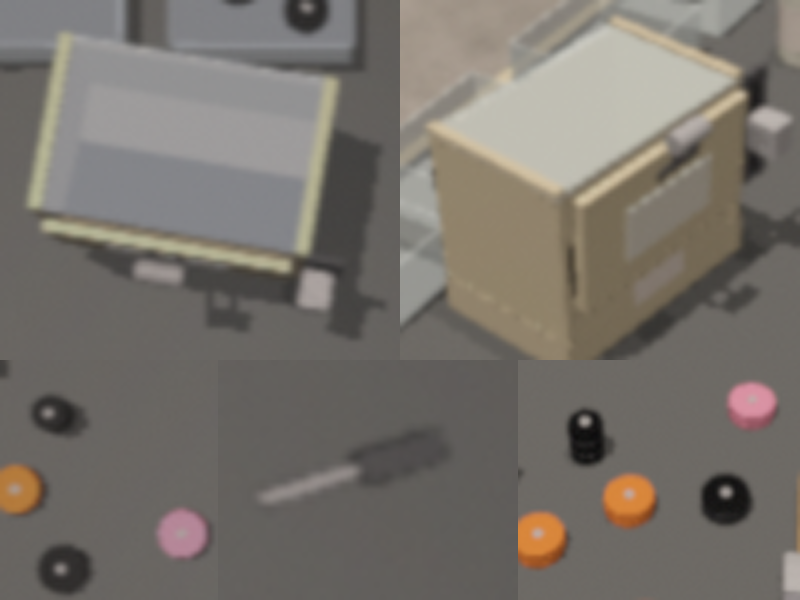

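The crop confirms it: the flat blank is at top (232,247), squat and wide, and the tall one at (230,205). The pin's tip is at about (382,243), its shoulder at (398,238) and its grip end at (413,233). The door stands ajar with its handle at about (295,192), and the eyelet is at about (334,197). Now the geometry.

```bash
cat > m.py <<'E'
from h import *
t=lambda x,y:(255+(x+.5)/4-.5,125+(y+.5)/4-.5)
# roof corners, rl rr fr fl in top crop
C=[onz('top',*t(*p),.185)[:2] for p in((62,33),(337,77),(305,255),(30,208))]
M=np.array([[.14,.11],[.14,-.11],[0,-.11],[0,.11]])
C=np.array(C); mc,mm=C.mean(0),M.mean(0); H=(M-mm).T@(C-mc); U,S,Vt=np.linalg.svd(H); R=(U@Vt).T
O=mc-R@mm; yaw=np.arctan2(R[1,0],R[0,0])
def cab(x,y,z): return np.r_[O+R@[x,y],z]
if __name__=='__main__':
    print('O',O,'yaw',yaw,'res mm',((R@M.T).T+O-C)*1e3)
    sc=lambda x,y:(235+(x-400+.5)/4-.5,160+(y+.5)/4-.5)
    for n,a,b in(('handle',(688,134),(160,271)),('eyelet top face',(772,118),(316,280))):
        print(n,two(sc(*a),t(*b)))
    for n,p in(('eyelet',(-.021,-.121,.14)),('handle shut',(-.028,0,.195)),('roof fl',(0,.11,.185))):
        w=cab(*p);print(n,w,proj('top',w),proj('side',w))
    print('blank',onz('top',232.5,247,.02),onz('side',319,301.5,.02), onz('side',318.9,305.7,.01))
    q=lambda x,y:(375+(x-218+.5)/6-.5,220+(y-360+.5)/6-.5)
    for n,p,z in(('tip',(262,498),.012),('should',(357,469),.012),('gripend',(447,441),.018)): print(n,q(*p),onz('top',*q(*p),z))
    s=cv2.imread('pics/t0.png')
    # pixel masks
    hsv=cv2.cvtColor(s,40)
    g=cv2.cvtColor(s,6).astype(int)
    m=(g[190:262,215:250]<45).astype(np.uint8);k,_,st,ce=cv2.connectedComponentsWithStats(m)
    print([(ce[i]+[215,190],st[i,2:]) for i in range(1,k) if st[i,4]>15])
    m=(g[225:250,378:420]>95).astype(np.uint8);k,_,st,ce=cv2.connectedComponentsWithStats(m)
    print('shaft',[(ce[i]+[378,225],st[i]) for i in range(1,k) if st[i,4]>10])
    m=(g[225:250,378:420]<72).astype(np.uint8);k,_,st,ce=cv2.connectedComponentsWithStats(m)
    print('grip',[(ce[i]+[378,225],st[i]) for i in range(1,k) if st[i,4]>10])
E
python3 m.py
```

```text
O [0.62684608 0.07121106] yaw -0.16476272665075822 res mm [[ 0.73815507  1.7659172 ]
 [-1.19710005 -0.91401969]
 [ 0.09816564 -2.72691302]
 [ 0.36077934  1.87501551]]
handle (array([0.5959399 , 0.07698966, 0.19296296]), np.float64(0.0019105707827146916))
eyelet top face (array([ 0.59158441, -0.04589573,  0.13826803]), np.float64(0.005657159372129398))
eyelet [ 0.58628426 -0.04470589  0.14      ] [333.63110347 197.03594227] [328.02717224 189.2033303 ]
handle shut [0.59922527 0.07580357 0.195     ] [294.84755504 190.95394844] [306.19984293 192.12662044]
roof fl [0.64488809 0.17972136 0.185     ] [261.51990487 176.5072284 ] [274.7625349  207.92646719]
blank [0.42414891 0.29861289 0.02      ] [0.42944417 0.29773564 0.02      ] [0.42654557 0.30334868 0.01      ]
tip (381.9166666666667, 242.58333333333334) [ 0.44094491 -0.21641989  0.012     ]
should (397.75, 237.75) [ 0.45779701 -0.27139485  0.012     ]
gripend (412.75, 233.08333333333334) [ 0.47403168 -0.32221472  0.018     ]
[(array([232.57142857, 205.52380952]), array([ 5,  7, 21], dtype=int32))]
shaft [(array([387.37802198, 237.43736264]), array([  0,   0,  24,  25, 455], dtype=int32))]
grip []
```

Pose estimates: cabinet origin (0.627, 0.071), yaw -0.165. Handle (0.596, 0.077, 0.193), blank (0.427, 0.299), pin shoulder (0.458, -0.271) with pin yaw about 1.87. Next I move above the handle with the fingers along cabinet y.

```bash
python3 -m pendant '[[1.6,3,0.4,0,0,-0.1,0],[1.6,3,0.4,0,0,-0.1,0],[1.6,3,0.4,0,0,-0.1,0],[1.6,3,0.4,0,0,-0.1,0],[1.6,3,0.4,0,0,-0.088,0],[1.6,3,0.4,0,0,0,0],[1.6,3,0.4,0,0,0,0],[1.6,3,0.4,0,0,0,0],[1.6,3,0.4,0,0,0,0],[1.6,3,0.4,0,0,0,0],[1.6,3,0.4,0,0,0,0],[1.6,3,0.4,0,0,0,0]]'; python3 -m pendant '[[1.6,3.3,0,0,0,0,0],[1.6,3.3,0,0,0,0,0],[1.6,3.3,0,0,0,0,0],[1.6,3.3,0,0,0,0,0],[1.6,3.3,0,0,0,0,0],[1.6,3.3,0,0,0,0,0],[1.6,3.3,0,0,0,0,0],[1.6,3.3,0,0,0,0,0],[1.6,3.3,0,0,0,0,0],[1.6,3.3,0,0,0,0,0],[1.6,2.0,0,0,0,0,0],[0.5,0,0,0,0,0,0]]'
```

```text
clock: 1.3
tool_pos: [0.407, -0.2785, 0.2793]
ee_rot: [-3.131, 0.258, 0.0]
ft_force: [0.6, -0.8, -0.0]
opening: 1.0
gripper_force: 0.0
clock: 2.5
tool_pos: [0.5884, 0.0736, 0.2788]
ee_rot: [-3.13, 0.251, 0.001]
ft_force: [0.1, 0.2, 0.0]
opening: 0.999
gripper_force: 0.0
```

```bash
python3 -m pendant '[[0.4,0.2,-2.5,0,0,0,0],[0.4,0.2,-2.5,0,0,0,0],[0,0,-2.5,0,0,0,0],[0,0,-2.6,0,0,0,0],[0,0,0,0,0,0,0.5],[0,0,0,0,0,0,1],[0,0,0,0,0,0,1],[0,0,0,0,0,0,1],[0,0,0,0,0,0,1],[0,0,0,0,0,0,1],[0,0,0,0,0,0,1]]'; python3 - <<'E'
from h import *
shot('side','s1')
E
```

```text
clock: 3.6
tool_pos: [0.5972, 0.0776, 0.181]
ee_rot: [-3.127, 0.254, -0.007]
ft_force: [0.3, 15.2, 6.0]
opening: 0.403
gripper_force: 60.6
```

```bash
python3 - <<'E'
import numpy as np
ph=np.linspace(.275,1.70,20); x=-13.3*np.sin(ph); z=13.3*np.cos(ph)
dx,dz=np.diff(x),np.diff(z)
print(np.round(np.c_[dx*.986,-dx*.164,dz],2).tolist())
E
```

```text
[[-0.94, 0.16, -0.31], [-0.91, 0.15, -0.38], [-0.88, 0.15, -0.44], [-0.84, 0.14, -0.51], [-0.8, 0.13, -0.57], [-0.76, 0.13, -0.63], [-0.71, 0.12, -0.69], [-0.66, 0.11, -0.74], [-0.6, 0.1, -0.79], [-0.54, 0.09, -0.83], [-0.48, 0.08, -0.87], [-0.41, 0.07, -0.91], [-0.34, 0.06, -0.93], [-0.27, 0.05, -0.96], [-0.2, 0.03, -0.98], [-0.13, 0.02, -0.99], [-0.06, 0.01, -1.0], [0.02, -0.0, -1.0], [0.09, -0.01, -0.99]]
```

```bash
python3 -m pendant '[[0,0.2,0,0,0,0,1],[-0.94,0.16,-0.31,0,0,0,1],[-0.91,0.15,-0.38,0,0,0,1],[-0.88,0.15,-0.44,0,0,0,1],[-0.84,0.14,-0.51,0,0,0,1]]'
```

```text
clock: 4.15
tool_pos: [0.5618, 0.0837, 0.1653]
ee_rot: [-3.129, 0.256, -0.009]
ft_force: [-3.9, 5.4, 18.1]
opening: 0.403
gripper_force: 64.7
```

```bash
python3 -m pendant '[[-0.8,0.13,-0.57,0,0,0,1],[-0.76,0.13,-0.63,0,0,0,1],[-0.71,0.12,-0.69,0,0,0,1],[-0.66,0.11,-0.74,0,0,0,1],[-0.6,0.1,-0.79,0,0,0,1],[-0.54,0.09,-0.83,0,0,0,1],[-0.48,0.08,-0.87,0,0,0,1]]'
```

```text
clock: 4.85
tool_pos: [0.5149, 0.0916, 0.1126]
ee_rot: [-3.129, 0.255, -0.004]
ft_force: [-7.8, 8.8, 13.4]
opening: 0.409
gripper_force: 71.4
```

```bash
python3 -m pendant '[[-0.41,0.07,-0.91,0,0,0,1],[-0.34,0.06,-0.93,0,0,0,1],[-0.27,0.05,-0.96,0,0,0,1],[-0.2,0.03,-0.98,0,0,0,1],[-0.13,0.02,-0.99,0,0,0,1],[-0.06,0.01,-1,0,0,0,1],[0.02,0,-1,0,0,0,1]]'
```

```text
clock: 5.55
tool_pos: [0.5006, 0.094, 0.044]
ee_rot: [-3.129, 0.255, -0.002]
ft_force: [-8.4, 9.7, 5.0]
opening: 0.406
gripper_force: 72.8
```

```bash
python3 - <<'E'
from h import *
t=shot('top','t2');s=shot('side','s2')
cv2.imwrite('pics/c2.png',np.hstack([cv2.resize(t[125:235,245:355,::-1],(400,400)),cv2.resize(s[150:270,230:350,::-1],(400,400))]))
E
```

```text
(no output)
```

View pics/c2.png

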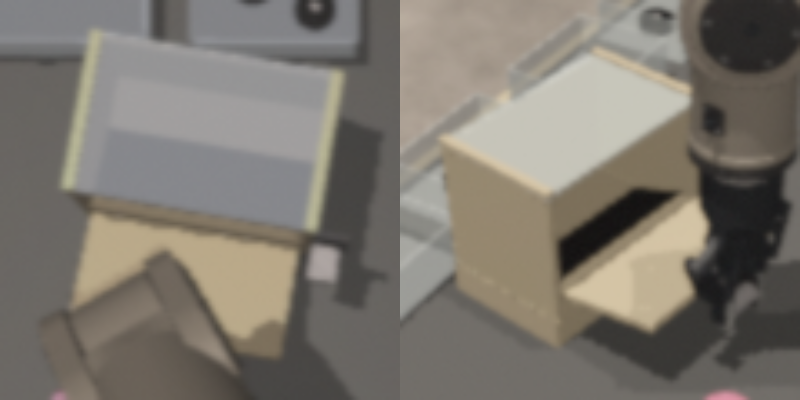

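The crop shows the door almost flat, at about (190,270), with the gripper on the handle and the eyelet at (325,262). I push it down to its stop.

```bash
python3 -m pendant '[[0.05,0,-0.5,0,0,0,1],[0.05,0,-0.5,0,0,0,1],[0,0,0,0,0,0,1],[0,0,0,0,0,0,1]]'
```

```text
clock: 6.05
tool_pos: [0.5016, 0.0939, 0.0339]
ee_rot: [-3.13, 0.255, -0.001]
ft_force: [-9.6, 10.3, 0.7]
opening: 0.408
gripper_force: 72.0
```

```bash
python3 -m pendant '[[0.05,0,-0.3,0,0,0,1],[0,0,0,0,0,0,1]]';  python3 -m pendant '[[0.05,0,-0.3,0,0,0,1],[0,0,0,0,0,0,1],[0,0,0,0,0,0,1]]'
```

```text
clock: 6.25
tool_pos: [0.502, 0.0938, 0.0309]
ee_rot: [-3.13, 0.255, -0.001]
ft_force: [-8.3, 10.0, -0.2]
opening: 0.409
gripper_force: 71.8
clock: 6.55
tool_pos: [0.503, 0.0938, 0.0291]
ee_rot: [-3.13, 0.255, -0.003]
ft_force: [-14.7, 5.0, 27.0]
opening: 0.407
gripper_force: 75.6
```

```bash
python3 -m pendant '[[0,0,0.1,0,0,0,1],[0,0,0,0,0,0,0],[0,0,0,0,0,0,0],[0,0,0,0,0,0,0],[0,0,0,0,0,0,0],[0,0,2.5,0,0,0,0],[0,0,3.5,0,0,0,0],[0,0,3.5,0,0,0,0],[-1,3.4,2,0,0,0,0],[-1.5,3.4,0,0,0,0,0],[-1.5,3.4,0,0,0,0,0],[-1.5,3.4,0,0,0,0,0]]'; python3 -m pendant '[[-1.1,3.4,0,0,0,0,0],[-1.1,3.6,0,0,0,0,0],[0,0,0,0,0,0,0]]'
python3 - <<'E'
from h import *
t=shot('top','t3');s=shot('side','s3')
cv2.imwrite('pics/c3.png',np.hstack([cv2.resize(t[145:265,205:325,::-1],(400,400)),cv2.resize(s[190:330,220:360,::-1],(400,400))]))
print(sense()['tool_pos'])
E
```

```text
clock: 7.75
tool_pos: [0.4472, 0.2291, 0.1434]
ee_rot: [-3.131, 0.259, -0.001]
ft_force: [1.3, -0.0, 0.0]
opening: 1.0
gripper_force: 0.0
clock: 8.05
tool_pos: [0.4237, 0.3029, 0.1434]
ee_rot: [-3.129, 0.249, 0.0]
ft_force: [-0.1, 0.1, -0.1]
opening: 1.0
gripper_force: 0.0
[0.42527613 0.29864547 0.142908  ]
```

View pics/c3.png

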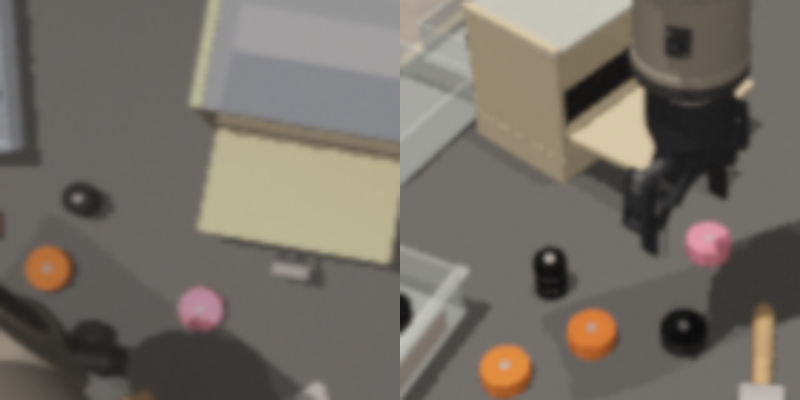

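The blank lies under the tool, at side crop (683,330), and the door is fully open. Descend and grasp.

```bash
python3 -m pendant '[[0.1,0.1,-3,0,0,0,0],[0,0,-3,0,0,0,0],[0,0,-3,0,0,0,0],[0,0,-2.5,0,0,0,0],[0,0,-2.3,0,0,0,0],[0,0,0,0,0,0,0.4],[0,0,0,0,0,0,1],[0,0,0,0,0,0,1],[0,0,0,0,0,0,1],[0,0,0,0,0,0,1],[0,0,0,0,0,0,1]]'
```

```text
clock: 9.25
tool_pos: [0.4277, 0.2996, 0.0068]
ee_rot: [-3.129, 0.258, -0.003]
ft_force: [-2.2, 0.7, 8.0]
opening: 0.512
gripper_force: 59.7
```

```bash
python3 -m pendant '[[0,0,2.5,0,0,0,1],[0,0,4,0,0,0,1],[0,0,4,0,0,0,1],[1.3,-2.5,3,0,0,0,1],[1.5,-2.8,0,0,0,0,1],[1.8,-2.8,0,0,0,0,1],[1.8,-2.8,0,0,0,0,1],[1.8,-2.8,0,0,0,0,1],[1.8,-2.8,0,0,0,0,1],[1.6,-2.8,0,0,0,0,1],[1.4,-2.4,0,0,0,0,1],[0,0,0,0,0,0,1]]'
```

```text
clock: 10.45
tool_pos: [0.5583, 0.0776, 0.1411]
ee_rot: [3.129, -0.266, 0.003]
ft_force: [0.6, 0.3, -2.8]
opening: 0.509
gripper_force: 62.6
```

```bash
python3 -m pendant '[[0,0.5,-2,0,0,0,1],[0,0,-2,0,0,0,1],[0,0,-1,0,0,0,1],[0,0,-0.6,0,0,0,1],[0,0,-0.4,0,0,0,1],[0,0,0,0,0,0,1]]'
```

```text
clock: 11.05
tool_pos: [0.5569, 0.0871, 0.0804]
ee_rot: [-3.131, 0.258, -0.001]
ft_force: [-0.4, 0.8, -0.9]
opening: 0.508
gripper_force: 63.0
```

```bash
python3 -m pendant '[[0,0,-0.15,0,0,0,1],[0,0,0,0,0,0,1],[0,0,0,0,0,0,0.4],[0,0,0.3,0,0,0,0],[0,0,0,0,0,0,0],[0,0,0,0,0,0,0],[0,0,2,0,0,0,0],[-1,0.2,3,0,0,0,0],[-2.5,0.5,3,0,0,0,0],[-2.1,0.2,0,0,0,0,0],[0,0,0,0,0,0,0]]'
python3 - <<'E'
from h import *
t=shot('top','t4');s=shot('side','s4')
cv2.imwrite('pics/c4.png',np.hstack([cv2.resize(t[125:235,245:355,::-1],(400,400)),cv2.resize(s[150:270,230:350,::-1],(400,400))]))
print(sense()['tool_pos'])
E
```

```text
clock: 12.15
tool_pos: [0.499, 0.0964, 0.1624]
ee_rot: [3.131, -0.256, 0.001]
ft_force: [-0.6, -0.2, -1.0]
opening: 1.003
gripper_force: 0.0
[0.50078014 0.09608183 0.16173756]
```

View pics/c4.png

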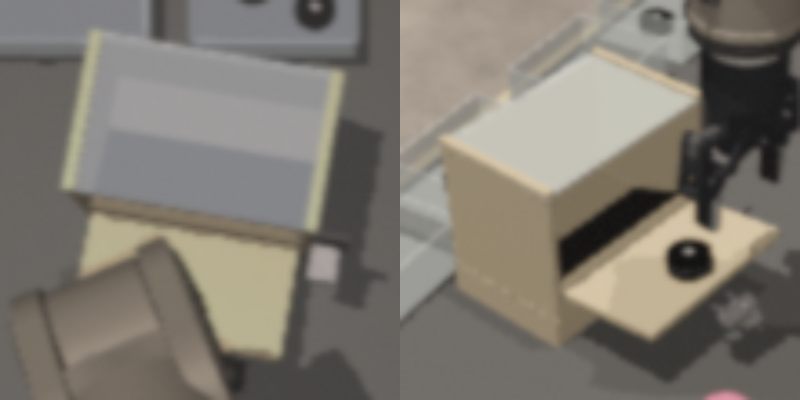

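The blank lies flat on the open door, at side crop (690,260). Now I re-pinch the handle.

```bash
python3 -m pendant '[[0.2,-0.2,-3,0,0,0,0],[0,0,-4,0,0,0,0],[0,0,-3,0,0,0,0],[0,0,-2.9,0,0,0,0],[0,0,0,0,0,0,0.4],[0,0,0,0,0,0,1],[0,0,0,0,0,0,1],[0,0,0,0,0,0,1],[0,0,0,0,0,0,1]]'; python3 - <<'E'
import numpy as np
ph=np.linspace(1.69,.212,24); x=-13.3*np.sin(ph); z=13.3*np.cos(ph)
dx,dz=np.diff(x),np.diff(z)
print(np.round(np.c_[dx*.986,-dx*.164,dz],2).tolist())
E
```

```text
clock: 13.15
tool_pos: [0.5036, 0.0937, 0.0342]
ee_rot: [3.131, -0.259, 0.004]
ft_force: [-1.9, -3.9, 8.6]
opening: 0.406
gripper_force: 59.0
[[-0.07, 0.01, 0.85], [-0.02, 0.0, 0.85], [0.03, -0.01, 0.85], [0.09, -0.01, 0.85], [0.14, -0.02, 0.84], [0.2, -0.03, 0.83], [0.25, -0.04, 0.82], [0.3, -0.05, 0.8], [0.35, -0.06, 0.78], [0.4, -0.07, 0.75], [0.44, -0.07, 0.73], [0.49, -0.08, 0.7], [0.53, -0.09, 0.66], [0.57, -0.1, 0.63], [0.61, -0.1, 0.59], [0.65, -0.11, 0.55], [0.68, -0.11, 0.5], [0.71, -0.12, 0.46], [0.74, -0.12, 0.41], [0.76, -0.13, 0.36], [0.78, -0.13, 0.31], [0.8, -0.13, 0.26], [0.82, -0.14, 0.21]]
```

```bash
python3 -m pendant '[[-0.07,0.01,0.85,0,0,0,1],[-0.02,0,0.85,0,0,0,1],[0.03,-0.01,0.85,0,0,0,1],[0.09,-0.01,0.85,0,0,0,1],[0.14,-0.02,0.84,0,0,0,1],[0.2,-0.03,0.83,0,0,0,1],[0.25,-0.04,0.82,0,0,0,1],[0.3,-0.05,0.8,0,0,0,1]]'
```

```text
clock: 13.95
tool_pos: [0.5126, 0.0921, 0.1008]
ee_rot: [-3.131, 0.259, -0.003]
ft_force: [8.7, -2.6, -12.6]
opening: 0.407
gripper_force: 60.9
```

```bash
python3 -m pendant '[[0.35,-0.06,0.78,0,0,0,1],[0.4,-0.07,0.75,0,0,0,1],[0.44,-0.07,0.73,0,0,0,1],[0.49,-0.08,0.7,0,0,0,1],[0.53,-0.09,0.66,0,0,0,1],[0.57,-0.1,0.63,0,0,0,1],[0.61,-0.1,0.59,0,0,0,1]]'; python3 - <<'E'
from h import *
shot('side','s5')
E
python3 -m pendant '[[0.65,-0.11,0.55,0,0,0,1],[0.68,-0.11,0.5,0,0,0,1],[0.71,-0.12,0.46,0,0,0,1],[0.74,-0.12,0.41,0,0,0,1]]'
```

```text
clock: 14.65
tool_pos: [0.5457, 0.0865, 0.1484]
ee_rot: [3.131, -0.258, -0.001]
ft_force: [2.3, -2.5, -13.1]
opening: 0.406
gripper_force: 60.9
clock: 15.1
tool_pos: [0.5738, 0.0818, 0.1671]
ee_rot: [3.13, -0.258, -0.001]
ft_force: [-0.9, -5.5, -12.7]
opening: 0.402
gripper_force: 60.9
```

```bash
python3 -m pendant '[[0.76,-0.13,0.36,0,0,0,1],[0.78,-0.13,0.31,0,0,0,1],[0.8,-0.13,0.26,0,0,0,1],[0.4,-0.07,0.1,0,0,0,1],[0,0,0,0,0,0,1]]'
```

```text
clock: 15.6
tool_pos: [0.6017, 0.0771, 0.1775]
ee_rot: [3.131, -0.259, -0.0]
ft_force: [0.6, -5.0, -8.6]
opening: 0.403
gripper_force: 60.7
```

```bash
python3 -m pendant '[[0.2,-0.03,0.02,0,0,0,1],[0.2,-0.03,0,0,0,0,1],[0,0,0,0,0,0,1]]'
```

```text
clock: 15.9
tool_pos: [0.6055, 0.0765, 0.1781]
ee_rot: [3.13, -0.259, 0.0]
ft_force: [-3.3, -6.6, -1.7]
opening: 0.403
gripper_force: 59.9
```

```bash
python3 -m pendant '[[0.2,-0.03,0,0,0,0,1],[0,0,0,0,0,0,1]]'; python3 -m pendant '[[0.15,-0.03,0,0,0,0,1],[0,0,0,0,0,0,1],[0,0,0,0,0,0,1]]'
```

```text
clock: 16.1
tool_pos: [0.6075, 0.0761, 0.1785]
ee_rot: [3.13, -0.259, 0.001]
ft_force: [-5.6, -6.6, 4.7]
opening: 0.399
gripper_force: 60.5
clock: 16.4
tool_pos: [0.6093, 0.0758, 0.1785]
ee_rot: [3.131, -0.259, 0.002]
ft_force: [-3.4, -7.5, 2.0]
opening: 0.397
gripper_force: 59.7
```

```bash
python3 - <<'E'
from h import *
t=shot('top','t6');s=shot('side','s6')
cv2.imwrite('pics/c6.png',np.hstack([cv2.resize(t[125:225,255:355,::-1],(400,400),interpolation=2),cv2.resize(s[160:250,235:325,::-1],(400,400),interpolation=2)]))
E
```

```text
(no output)
```

View pics/c6.png

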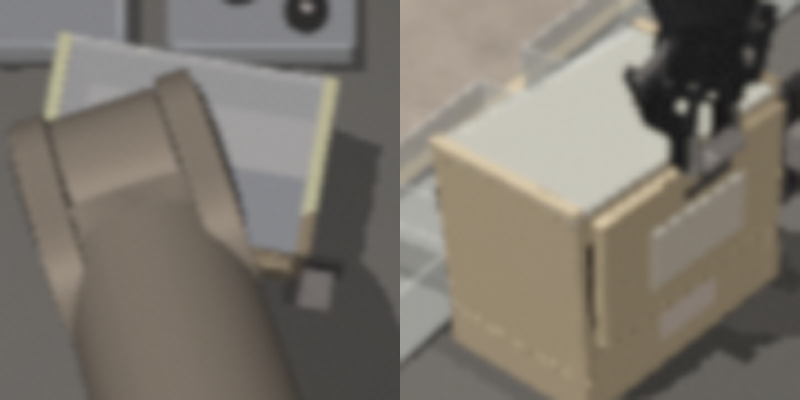

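The view shows the fingers sitting deep behind the roller and the door nearly shut. To be sure, I'll release and push on the front of the handle with shut fingers.

```bash
python3 -m pendant '[[0,0,0,0,0,0,0],[0,0,0,0,0,0,0],[0,0,0,0,0,0,0],[0,0,0,0,0,0,0],[0,0,3,0,0,0,0],[0,0,3,0,0,0,0.5],[-2.2,0.37,0,0,0,0,1],[-2.4,0.4,0,0,0,0,1],[0,0,0,0,0,0,1],[0,0,0,0,0,0,1],[0,0,-3,0,0,0,1],[0,0,-2,0,0,0,1]]'; python3 -m pendant '[[0.5,-0.08,0,0,0,0,1],[0.5,-0.08,0,0,0,0,1],[0,0,0,0,0,0,1]]'
```

```text
clock: 17.7
tool_pos: [0.5631, 0.084, 0.1865]
ee_rot: [-3.131, 0.258, -0.001]
ft_force: [-0.1, -0.1, -0.3]
opening: -0.004
gripper_force: 0.0
clock: 18.0
tool_pos: [0.5741, 0.0825, 0.1886]
ee_rot: [-3.13, 0.259, -0.003]
ft_force: [-0.4, -0.3, -0.7]
opening: -0.002
gripper_force: 0.0
```

```bash
python3 -m pendant '[[0.3,-0.05,0,0,0,0,1],[0.3,-0.05,0,0,0,0,1],[0,0,0,0,0,0,1]]'
```

```text
clock: 18.3
tool_pos: [0.5789, 0.0816, 0.1879]
ee_rot: [-3.131, 0.258, -0.001]
ft_force: [-0.1, 0.7, 0.2]
opening: -0.001
gripper_force: 0.0
```

```bash
python3 -m pendant '[[0.3,-0.05,0,0,0,0,1],[0,0,0,0,0,0,1]]'; python3 -m pendant '[[0.2,-0.03,0,0,0,0,1],[0,0,0,0,0,0,1]]'; python3 -m pendant '[[0.2,-0.03,0,0,0,0,1],[0,0,0,0,0,0,1]]'
```

```text
clock: 18.5
tool_pos: [0.5817, 0.0811, 0.1876]
ee_rot: [-3.131, 0.258, -0.0]
ft_force: [-0.0, 0.4, -0.2]
opening: -0.002
gripper_force: 0.1
clock: 18.7
tool_pos: [0.5825, 0.081, 0.1874]
ee_rot: [3.131, -0.257, -0.003]
ft_force: [-8.7, 1.7, 5.5]
opening: 0.003
gripper_force: 4.5
clock: 18.9
tool_pos: [0.5828, 0.081, 0.1873]
ee_rot: [3.13, -0.256, -0.008]
ft_force: [-21.8, 2.6, 14.9]
opening: -0.001
gripper_force: 11.1
```

```bash
python3 -m pendant '[[0.3,-0.05,0,0,0,0,1],[0,0,0,0,0,0,1],[0,0,0,0,0,0,1]]'; python3 -m pendant '[[-2,0.35,0,0,0,0,1],[-4,0.7,0,0,0,0,1],[0,-2,0,0,0,0,1],[0,-4,0,0,0,0,0],[0,-4,0,0,0,0,0],[0,-4,0,0,0,0,0],[0,-4,0,0,0,0,0],[0,0,0,0,0,0,0]]'; python3 - <<'E'
from h import *
t=shot('top','t7');s=shot('side','s7')
cv2.imwrite('pics/c7.png',np.hstack([cv2.resize(t[125:225,255:355,::-1],(400,400),interpolation=2),cv2.resize(s[160:250,235:325,::-1],(400,400),interpolation=2)]))
E
```

```text
clock: 19.2
tool_pos: [0.5831, 0.0809, 0.1872]
ee_rot: [3.13, -0.255, -0.016]
ft_force: [-43.1, 2.5, 28.6]
opening: 0.003
gripper_force: 21.3
clock: 20.0
tool_pos: [0.5281, -0.0953, 0.1875]
ee_rot: [3.128, -0.268, 0.001]
ft_force: [-1.2, 0.1, 0.7]
opening: 0.848
gripper_force: 0.0
```

View pics/c7.png

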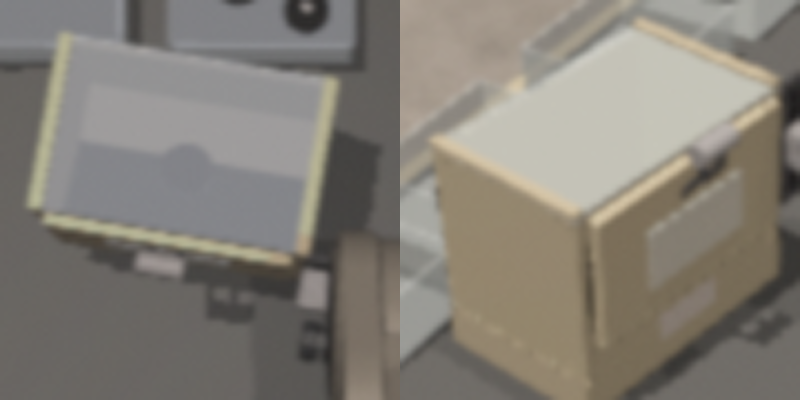

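The door is shut and the blank is inside, seen through the roof at top crop (187,165). Next I check the joint margin for turning to the pin.

```bash
python3 - <<'E'
from h import *
print(np.round(sense()['joints'],2))
im=cv2.imread('pics/t7.png')[225:252,375:420].astype(int).sum(2)/3
bg=np.median(im);print(bg)
for nm,m in(('dark',im<bg-14),('light',im>bg+20)):
    k,l,st,ce=cv2.connectedComponentsWithStats(m.astype(np.uint8))
    for i in range(1,k):
        if st[i,4]>12:
            ys,xs=np.where(l==i); r=cv2.minAreaRect(np.c_[xs,ys].astype(np.float32)); c=ce[i]+[375,225]
            print(nm,c,st[i],r[1:],onz('top',*c,.024 if nm=='dark' else .014))
E
```

```text
[ 0.2   0.25 -0.17  1.95  0.05  0.94 -1.74]
91.33333333333333
dark [398.4950495  239.26485149] [ 13   0  22  27 404] ((26.0, 21.0), 90.0) [ 0.45263432 -0.27159996  0.024     ]
light [388.21052632 228.42105263] [ 8  0  9 11 57] ((10.0, 8.0), 90.0) [ 0.48987454 -0.23841309  0.014     ]
```

```bash
python3 -m pendant '[[-0.45,-1.6,0,0,0,0.146,0],[-0.45,-1.6,0,0,0,0.146,0],[-0.45,-1.6,0,0,0,0.146,0],[-0.45,-1.6,0,0,0,0.146,0],[-0.45,-1.6,0,0,0,0.146,0],[-0.45,-1.6,0,0,0,0.146,0],[-0.45,-1.6,0,0,0,0.146,0],[-0.45,-1.6,0,0,0,0.146,0],[-0.45,-1.6,0,0,0,0.146,0],[-0.45,-1.6,0,0,0,0.146,0],[-0.45,-1.6,0,0,0,0.146,0],[-0.45,-1.6,0,0,0,0.146,0]]'; python3 -m pendant '[[-0.4,-1.2,0,0,0,0.146,0],[0,0,0,0,0,0.146,0],[0,0,0,0,0,0,0],[0,0,0,0,0,0,0]]'; python3 - <<'E'
from h import *
from scipy.spatial.transform import Rotation as Ro
y=Ro.from_rotvec(sense()['ee_rot']).as_matrix(); print(np.arctan2(y[1,1],y[0,1]),y[:,2])
g=cv2.imread('pics/t0.png')[225:252,375:420].astype(int).sum(2)/3; bg=np.median(g);print(bg)
for nm,m,z in(('dark',g<bg-10,.024),('light',g>bg+15,.014)):
    k,l,st,ce=cv2.connectedComponentsWithStats(m.astype(np.uint8))
    for i in range(1,k):
        if st[i,4]>12: c=ce[i]+[375,225]; print(nm,c,st[i],onz('top',*c,z))
E
```

```text
clock: 21.3
tool_pos: [0.4751, -0.2807, 0.1876]
ee_rot: [2.193, 2.249, 0.001]
ft_force: [0.3, -0.4, 0.1]
opening: 0.999
gripper_force: 0.0
clock: 21.7
tool_pos: [0.471, -0.2925, 0.1875]
ee_rot: [1.857, 2.534, 0.001]
ft_force: [0.0, 0.0, -0.3]
opening: 1.003
gripper_force: 0.0
0.3056622991048898 [ 2.58516230e-04  3.32768769e-04 -9.99999911e-01]
94.66666666666667
dark [404.96296296 235.44444444] [ 21   6  18  10 108] [ 0.46578364 -0.29398776  0.024     ]
light [389.4 240.4] [ 7 13 16  6 40] [ 0.44857149 -0.24204636  0.014     ]
```

```bash
python3 -m pendant '[[-0.2,-0.95,-3,0,0,0,0],[0,0,-4,0,0,0,0],[0,0,-4,0,0,0,0],[0,0,-3,0,0,0,0],[0,0,-2,0,0,0,0],[0,0,-2.1,0,0,0,0],[0,0,0,0,0,0,0.4],[0,0,0,0,0,0,1],[0,0,0,0,0,0,1],[0,0,0,0,0,0,1],[0,0,0,0,0,0,1],[0,0,0,0,0,0,1]]'; python3 - <<'E'
from h import *
from scipy.spatial.transform import Rotation as Ro
y=Ro.from_rotvec(sense()['ee_rot']).as_matrix(); print(np.arctan2(y[1,1],y[0,1]),sense()['wrist_torque'])
E
```

```text
clock: 22.9
tool_pos: [0.4691, -0.3033, 0.0077]
ee_rot: [1.853, 2.535, 0.0]
ft_force: [-1.9, 1.5, 11.3]
opening: 0.197
gripper_force: 58.8
0.3084913939417874 [0.43914824 0.40500909 0.04491478]
```

Pin gripped. While it is held, I measure the eyelet height from the start pictures.

```bash
python3 - <<'E'
from m import *
s=cv2.imread('pics/s0.png',0);print('side cols 318-339, rows 178..204')
for r in range(178,205): print(r,' '.join('%3d'%v for v in s[r,318:340]))
for hz in(.119,.125,.131):
    print(hz,'top/bottom face corners side:')
    for z in(hz+.015,hz-.015): print([proj('side',cab(x,y,z)).round(1).tolist() for x,y in((-.036,-.109),(-.006,-.109),(-.006,-.133),(-.036,-.133))])
E
```

```text
side cols 318-339, rows 178..204
178 168 147 114  91  79  66  53  51  67  92 103 105 105 105 105 104 104 106 106 107 106 106
179 154 127  98  71  56  48  44  49  69  94 104 106 106 106 106 107 106 106 105 105 106 106
180 146 116  88  60  44  37  38  50  73  98 105 106 106 106 106 106 105 105 106 106 105 106
181 125 107  82  58  40  32  34  49  74  99 105 106 106 106 106 106 106 106 105 106 106 106
182 131 132 118  84  49  33  32  49  74  99 106 106 106 106 106 105 106 106 105 106 105 106
183 167 178 167 121  64  33  33  48  75 100 105 105 106 105 106 106 106 106 106 105 106 106
184 185 182 163 118  63  32  33  49  75 100 105 106 106 106 106 106 106 106 106 106 106 106
185 174 152 126  93  55  32  35  54  79 100 106 106 106 106 107 105 106 106 106 106 106 106
186 140 116 102  83  54  42  67  96 115 121 116 109 107 106 106 105 106 106 105 106 105 106
187 113 105 100  84  67  88 125 151 162 157 147 134 123 113 108 106 105 106 107 105 106 106
188 106 104 100  90 103 141 166 177 179 178 175 168 157 139 123 109 106 106 106 106 105 106
189 106 105  99  99 129 162 177 181 181 181 181 180 175
[... 1214 characters left out ...]
06 105 106 106 106
203 104  99  84  57  48  58  72  87 101 105 106 106 106 106 106 105 106 106 106 106 106 106
204 105 100  85  62  65  83  95 102 105 105 106 106 105 106 105 106 106 106 106 106 106 106
0.119 top/bottom face corners side:
[[329.4, 193.9], [322.3, 190.7], [326.6, 187.6], [333.7, 190.7]]
[[329.2, 201.2], [322.2, 198.0], [326.5, 194.9], [333.4, 198.0]]
0.125 top/bottom face corners side:
[[329.4, 192.4], [322.3, 189.2], [326.7, 186.1], [333.8, 189.2]]
[[329.2, 199.8], [322.2, 196.5], [326.5, 193.4], [333.5, 196.6]]
0.131 top/bottom face corners side:
[[329.5, 190.9], [322.3, 187.7], [326.7, 184.6], [333.8, 187.7]]
[[329.3, 198.3], [322.2, 195.1], [326.5, 192.0], [333.5, 195.1]]
```

```bash
python3 -m pendant '[[0,0,2,0,0,0,1],[0,0,4,0,0,0,1],[0,0,4,0,0,0,1],[0.8,0.5,2,0,0,-0.095,1],[0.8,0.5,0,0,0,-0.095,1],[0.8,0.5,0,0,0,-0.095,1],[0.8,0.5,0,0,0,-0.095,1],[0.8,0.5,0,0,0,-0.093,1],[0,0,0,0,0,0,1],[0,0,0,0,0,0,1]]'; python3 - <<'E'
from m import *
from scipy.spatial.transform import Rotation as Ro
s=sense();y=Ro.from_rotvec(s['ee_rot']).as_matrix(); print(np.arctan2(y[1,1],y[0,1]),yaw, 'cab', R.T@(s['tool_pos'][:2]-O),s['ft_force'],s['wrist_torque'])
print('goal',cab(-.021,-.246,.12))
E
```

```text
clock: 23.9
tool_pos: [0.5082, -0.278, 0.1267]
ee_rot: [2.393, 2.035, -0.0]
ft_force: [-0.4, 1.0, -1.6]
opening: 0.196
gripper_force: 59.3
-0.16108594659061418 -0.16476272665075822 cab [-0.0597786  -0.36395278] [-0.36682359  1.01204315 -1.62788314] [-0.01183883  0.03679351 -0.01882278]
goal [ 0.56578198 -0.16801305  0.12      ]
```

The eyelet's top-face centroid gives a hole height of about 0.1245. I move to the pre-insert pose, with the tip 20 mm short of the mouth.

```bash
python3 -m pendant '[[1.9,2,0,0,0,-0.004,1],[1.9,3,0,0,0,0,1],[1.96,3,-0.3,0,0,0,1],[0,3,-0.4,0,0,0,1],[0,0,0,0,0,0,1],[0,0,0,0,0,0,1]]'; python3 - <<'E'
from m import *
t=shot('top','t8');s=shot('side','s8')
cv2.imwrite('pics/c8.png',np.hstack([cv2.resize(t[170:230,310:370,::-1],(400,400),interpolation=2),cv2.resize(s[165:225,305:365,::-1],(400,400),interpolation=2)]))
p=sense()['tool_pos'];c=R.T@(p[:2]-O);print('cab',c,p)
for dy in(.033,.093):
    w=cab(c[0],c[1]+dy,p[2]+.0043);print(proj('top',w),proj('side',w))
w=cab(-.021,-.133,.1245);print('mouth',proj('top',w),proj('side',w))
E
```

```text
clock: 24.5
tool_pos: [0.5656, -0.1681, 0.1195]
ee_rot: [-2.397, -2.03, 0.001]
ft_force: [0.3, -1.5, -0.9]
opening: 0.194
gripper_force: 59.3
cab [-0.02097515 -0.24751856] [ 0.56555742 -0.16951512  0.11965034]
[362.10838993 202.3474376 ] [344.02046077 181.55421609]
[343.71464812 199.24133454] [333.85853799 188.87519621]
mouth [337.13098512 198.12004817] [330.07750107 191.4747598 ]
```

View pics/c8.png

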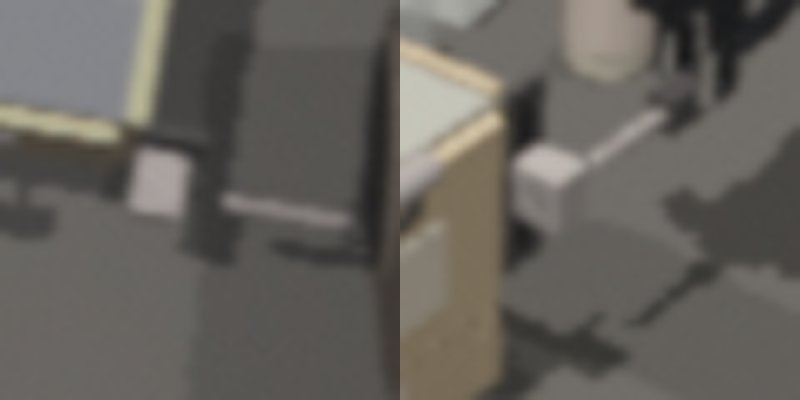

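Top crop: shaft from (225,202) to (350,222), block at about (159,182). Side crop: the block is at (548,185) and the shaft passes right behind it. I'll measure the offset numerically with sub-pixel centroids.

```bash
python3 - <<'E'
from m import *
t=cv2.imread('pics/t8.png',0).astype(float);s=cv2.imread('pics/s8.png',0).astype(float)
p=sense()['tool_pos'];c=R.T@(p[:2]-O);az=p[2]+.0043
def line(im,n,cols):
    out=[]
    for u in cols:
        a,b=[proj(n,cab(c[0],c[1]+d,az)) for d in(.033,.093)]
        v0=a[1]+(u-a[0])*(b[1]-a[1])/(b[0]-a[0]); r=np.arange(int(v0)-4,int(v0)+6)
        w=im[r,u]; bgl=np.minimum(np.linspace(w[:2].mean(),w[-2:].mean(),len(w)),w); w=w-bgl; w[w<8]=0
        out.append((u,round((w*r).sum()/w.sum()-v0,2) if w.sum()>20 else None))
    return out
print('top shaft dv',line(t,'top',range(346,361)))
print('side shaft dv',line(s,'side',range(335,344)))
def face(im,n,z,off):
    q=np.array([proj(n,cab(x,y,z)) for x,y in((-.036,-.109),(-.006,-.109),(-.006,-.133),(-.036,-.133))])
    print(n,'pred',q.mean(0)); return q
for n,im in(('top',t),('side',s)):
    q=face(im,n,.1395,0); x0,y0=(q.min(0)-4).astype(int);x1,y1=(q.max(0)+5).astype(int)
    P=im[y0:y1,x0:x1];th=145 if n=='side' else (P.max()+np.median(P))/2
    k,l,st,ce=cv2.connectedComponentsWithStats((P>th).astype(np.uint8)); i=1+st[1:,4].argmax(); print('meas',ce[i]+[x0,y0],st[i],th)
print('rows',t.shape);
for r in range(188,207): print(r,' '.join('%3d'%v for v in t[r,325:346]))
E
```

```text
top shaft dv [(346, np.float64(0.45)), (347, np.float64(0.43)), (348, np.float64(0.35)), (349, np.float64(0.59)), (350, np.float64(0.36)), (351, np.float64(0.46)), (352, np.float64(0.44)), (353, np.float64(0.54)), (354, np.float64(0.5)), (355, np.float64(0.62)), (356, np.float64(0.41)), (357, np.float64(0.54)), (358, np.float64(0.61)), (359, np.float64(0.55)), (360, np.float64(0.48))]
side shaft dv [(335, np.float64(-0.63)), (336, np.float64(-0.72)), (337, np.float64(-0.9)), (338, np.float64(-0.91)), (339, np.float64(-0.8)), (340, np.float64(-0.78)), (341, np.float64(-0.74)), (342, np.float64(-0.58)), (343, np.float64(-0.27))]
top pred [333.62519156 197.05568398]
meas [333.45901639 197.06557377] [ 5  6  8  9 61] 130.0
side pred [328.03155629 189.34576208]
meas [327.18421053 189.31578947] [ 5  5 10  6 38] 145
rows (400, 640)
188 153 140 122 112 121 134 128 105  81  73  72  71  70  70  68  64  58  56  55  59  71
189 172 161 134  97  84  87  88  81  75  75  77  76  75  75  73  68  61  58  56  59  73
190 162 157 131  92  70  64  61  60  63  66  71  72  73  74  75  72  64  58  57  61  72

[... 707 characters left out ...]
  74  68  66  79 117 147 159 161 161 163 163 155 125  82  61  58  57  66  91 115 117
200  92  87  86  95 124 149 158 161 160 160 160 148 118  81  65  60  57  66  95 122 130
201  99  99  98  99 111 128 141 147 148 149 149 140 111  79  64  60  57  60  76  95 107
202 101 101 100 100  99  99 101 105 108 113 120 119  99  75  64  59  56  57  61  65  72
203 101 101 101 100  99  98  97  96  96  97 100 100  88  73  64  60  57  57  55  56  60
204 102 101 100 102 101 101 100 100 100  99 100  97  85  71  64  59  56  57  56  57  62
205 101 102 101 101 100 101 101 101 100 101  99  95  83  71  64  60  57  56  56  57  63
206 101 102 101 100 101 100 100 100 101 101  97  89  77  69  64  59  57  57  56  60  71
```

```bash
python3 - <<'E'
from m import *
s=cv2.imread('pics/s8.png',0)
print('    ',' '.join('%3d'%v for v in range(328,350)))
for r in range(176,198): print(r,' '.join('%3d'%v for v in s[r,328:350]))
p=sense()['tool_pos'];c=R.T@(p[:2]-O)
for z in(.1195,.124,.1285): print(z,[proj('side',cab(c[0]-.0015,c[1]+d,z)).round(2).tolist() for d in(.033,.063,.093)])
E
```

```text
328 329 330 331 332 333 334 335 336 337 338 339 340 341 342 343 344 345 346 347 348 349
176 102 100 103 108 117 123 131 138 139 133 123 110 104 105 102  96  88  90  84  77  73  74
177 106 107 108 107 107 106 111 117 119 117 113 108 107 108 105  99  91  86  85  83  80  82
178 107 108 109 109 108 107 107 109 110 110 110 109 108 104  95  90  86  84  83  80  76  82
179 108 109 109 109 109 109 110 109 109 109 109 109 108 100  84  75  79  81  78  70  63  76
180 109 109 109 110 109 110 109 109 110 109 109 109 108 101  87  80  77  69  63  55  52  70
181 109 109 109 110 109 110 110 109 109 109 109 109 110 113 116 115 101  72  55  48  48  60
182 109 110 109 109 109 109 109 109 109 110 111 113 124 139 148 140 116  78  54  48  53  67
183 109 109 108 110 109 109 108 109 110 112 120 134 143 150 144 123  93  66  54  59  73  88
184 109 109 109 109 109 110 109 111 113 123 141 156 152 139 119  98  78  67  68  84  99 106
185 109 109 109 109 109 109 111 115 125 141 152 150 134 117 106 102  97  88  91 102 108 110
186 120 113 110 110 110 112 120 131 142 148 142 125 113 108 107 108 107 105 106 107 110 108

[... 495 characters left out ...]
 109 109 109 109 109 109 109 109 109 109 106 104 105 108
193 129 115 104 101 103 107 109 109 109 109 109 109 110 109 109 108 107 103  95  86  90 102
194 118 107 101 101 103 107 109 109 109 109 109 109 109 110 109 106  97  84  78  72  76  87
195 117 106 101 101 102 107 109 109 110 109 109 110 109 109 108 102  88  73  70  69  70  74
196 117 105 101 101 103 106 108 109 110 110 109 109 110 109 109 106  96  77  70  69  68  69
197 117 105 100 100 101 105 107 106 107 108 109 109 110 109 109 109 100  83  72  70  69  70
0.1195 [[344.31, 182.76], [339.31, 186.38], [334.17, 190.11]]
0.124 [[344.37, 181.69], [339.36, 185.3], [334.21, 189.02]]
0.1285 [[344.43, 180.61], [339.41, 184.21], [334.25, 187.92]]
```

The pin appears about 1.5 mm robot-side and 3 mm high relative to the eyelet axis. I correct that and remeasure against the hole axis.

```bash
python3 -m pendant '[[0.15,-0.02,-0.3,0,0,0,1],[0,0,0,0,0,0,1],[0,0,0,0,0,0,1]]'; cat > ax.py <<'E'
from m import *
def dv(im,n,cols,HZ=.1245,HX=-.021):
    o=[]
    a,b=[proj(n,cab(HX,y,HZ)) for y in(-.22,-.14)]
    for u in cols:
        v0=a[1]+(u-a[0])*(b[1]-a[1])/(b[0]-a[0]); r=np.arange(int(round(v0))-4,int(round(v0))+5)
        w=np.clip(im[r,u]-(112 if n=='side' else max(im[r[0],u],im[r[-1],u])+6),0,None)
        o.append((w*r).sum()/w.sum()-v0)
    return np.round(o,2)
import sys
t=shot('top',sys.argv[1]+'t').astype(float).mean(2);s=shot('side',sys.argv[1]+'s').astype(float).mean(2)
print('top',dv(t,'top',range(347,360)));print('side',dv(s,'side',range(335,342)))
J=[]
for d in((.001,0),(0,.001)):
    r=[]
    for n,u in(('top',352),('side',338)):
        f=lambda X,Z:(lambda a,b:a[1]+(u-a[0])*(b[1]-a[1])/(b[0]-a[0]))(*[proj(n,cab(X,y,Z)) for y in(-.22,-.14)])
        r.append(f(-.021+d[0],.1245+d[1])-f(-.021,.1245))
    J.append(r)
e=[np.median(dv(t,'top',range(347,360))),np.median(dv(s,'side',range(335,342)))]
print('pin off mm (x,z):',np.linalg.solve(np.array(J).T,e)); p=sense()['tool_pos'];print(p,R.T@(p[:2]-O))
E
python3 ax.py a1
```

```text
clock: 24.9
tool_pos: [0.5674, -0.1688, 0.1164]
ee_rot: [-2.401, -2.026, 0.0]
ft_force: [0.6, -0.3, -1.3]
opening: 0.196
gripper_force: 59.3
top [-0.26 -0.13 -0.09 -0.14 -0.17 -0.12 -0.13 -0.09 -0.04 -0.05 -0.06 -0.06
 -0.09]
side [-0.42 -0.39 -0.47 -0.43 -0.41 -0.29 -0.15]
pin off mm (x,z): [0.12521748 1.6115476 ]
[ 0.56749601 -0.16844324  0.1164695 ] [-0.01923862 -0.24614323]
```

```bash
python3 -m pendant '[[0.08,0.5,-0.12,0,0,0,1],[0.08,0.5,0,0,0,0,1],[0.08,0.5,0,0,0,0,1],[0,0,0,0,0,0,1]]';python3 -m pendant '[[0.07,0.4,0,0,0,0,1],[0,0,0,0,0,0,1]]'; python3 -m pendant '[[0.05,0.3,0,0,0,0,1],[0,0,0,0,0,0,1]]'
```

```text
clock: 25.4
tool_pos: [0.5702, -0.1519, 0.1153]
ee_rot: [-2.398, -2.029, -0.001]
ft_force: [1.0, -0.4, -1.7]
opening: 0.196
gripper_force: 59.3
clock: 25.6
tool_pos: [0.5708, -0.1486, 0.1153]
ee_rot: [-2.399, -2.028, -0.0]
ft_force: [0.4, -0.2, -0.7]
opening: 0.194
gripper_force: 59.3
clock: 25.8
tool_pos: [0.5709, -0.1474, 0.1154]
ee_rot: [2.4, 2.025, -0.002]
ft_force: [-2.6, -6.5, -1.2]
opening: 0.192
gripper_force: 59.4
```

```bash
python3 -m pendant '[[0.03,0.2,0,0,0,0,1],[0,0,0,0,0,0,1],[0,0,0,0,0,0,1]]'; python3 -c "
from h import *
s=sense();print(s['ft_force'],s['wrist_torque'],s['tool_pos'])"
```

```text
clock: 26.1
tool_pos: [0.5708, -0.1472, 0.1154]
ee_rot: [2.401, 2.023, -0.004]
ft_force: [-2.8, -13.4, -0.1]
opening: 0.194
gripper_force: 59.5
[ -2.78367972 -13.37177233  -0.11054145] [-2.94230649  0.52565631  0.00513991] [ 0.57079383 -0.14720369  0.11535561]
```

Contact on the mouth face. I do a small spiral feel under light pressure.

```bash
f(){ grep -E 'tool_pos|ft_force'|tr '\n' ' ';echo; }
python3 -m pendant '[[-0.02,-0.15,0,0,0,0,1],[0,0,-0.1,0,0,0,1],[0,0,0,0,0,0,1]]'|f
python3 -m pendant '[[-0.1,0.02,0,0,0,0,1],[0,0,0,0,0,0,1]]'|f
python3 -m pendant '[[0,0,0.1,0,0,0,1],[0,0,0,0,0,0,1]]'|f
python3 -m pendant '[[0,0,0.1,0,0,0,1],[0,0,0,0,0,0,1]]'|f
python3 -m pendant '[[0.1,-0.02,0,0,0,0,1],[0,0,0,0,0,0,1]]'|f
python3 -m pendant '[[0.1,-0.02,0,0,0,0,1],[0,0,0,0,0,0,1]]'|f
python3 -m pendant '[[0,0,-0.1,0,0,0,1],[0,0,0,0,0,0,1]]'|f
python3 -m pendant '[[0,0,-0.1,0,0,0,1],[0,0,0,0,0,0,1]]'|f
```

```text
tool_pos: [0.571, -0.1474, 0.1145] ft_force: [-1.9, -7.3, 3.1] 
tool_pos: [0.5704, -0.1473, 0.1147] ft_force: [-0.2, -7.2, 0.9] 
tool_pos: [0.5704, -0.1473, 0.1156] ft_force: [1.1, -8.6, -1.4] 
tool_pos: [0.5703, -0.1472, 0.1164] ft_force: [2.8, -7.2, -3.7] 
tool_pos: [0.5708, -0.1473, 0.1161] ft_force: [-0.5, -7.3, -3.5] 
tool_pos: [0.5713, -0.1475, 0.1159] ft_force: [-2.7, -6.9, -3.0] 
tool_pos: [0.5713, -0.1475, 0.115] ft_force: [-5.3, -7.7, 1.0] 
tool_pos: [0.5715, -0.1475, 0.1142] ft_force: [-4.5, -6.7, 4.1]
```

```bash
f(){ grep -E 'tool_pos|ft_force'|tr '\n' ' ';echo; }
python3 -m pendant '[[-0.08,-0.5,0,0,0,0,1],[-0.06,0.01,0.1,0,0,0,1],[0,0,0,0,0,0,1]]'|f
python3 ax.py a2
python3 -m pendant '[[0.05,0.3,0,0,0,0,1],[0.03,0.2,0,0,0,0,1],[0,0,0,0,0,0,1]]'|f
python3 -m pendant '[[0.05,0.3,0,0,0,0,1],[0,0,0,0,0,0,1],[0,0,0,0,0,0,1]]'|f
python3 -m pendant '[[0.05,0.3,0,0,0,0,1],[0,0,0,0,0,0,1],[0,0,0,0,0,0,1]]'|f
```

```text
tool_pos: [0.5709, -0.1508, 0.1154] ft_force: [-0.3, -0.4, -1.7] 
top [-0.38 -0.31 -0.32 -0.21 -0.24 -0.21 -0.17 -0.11 -0.11 -0.1    nan   nan
   nan]
side [-0.26 -0.24 -0.14  0.02  0.12  0.45   nan]
pin off mm (x,z): [nan nan]
[ 0.57094746 -0.15052021  0.11537374] [-0.01877362 -0.22789682]
tool_pos: [0.5713, -0.1474, 0.1153] ft_force: [-2.1, -9.9, -0.7] 
tool_pos: [0.5712, -0.1471, 0.1154] ft_force: [-4.1, -22.0, 1.3] 
tool_pos: [0.5711, -0.1468, 0.1154] ft_force: [-6.7, -34.6, 2.9] ax.py:8: RuntimeWarning: invalid value encountered in scalar divide
  o.append((w*r).sum()/w.sum()-v0)
```

Still on the face. I do a hop search: retract, shift 0.8 mm, press lightly, starting toward the robot as the top view suggests.

```bash
f(){ grep -E 'tool_pos|ft_force'|tr '\n' ' ';echo; }
python3 -m pendant '[[-0.18,-1.1,0,0,0,0,1],[-0.08,0.013,0,0,0,0,1],[0.1,0.6,0,0,0,0,1],[0,0,0,0,0,0,1]]'|f
python3 -m pendant '[[-0.1,-0.6,0,0,0,0,1],[0,0,0.08,0,0,0,1],[0.1,0.6,0,0,0,0,1],[0,0,0,0,0,0,1]]'|f
python3 -m pendant '[[-0.1,-0.6,0,0,0,0,1],[-0.08,0.013,0,0,0,0,1],[0.1,0.6,0,0,0,0,1],[0,0,0,0,0,0,1]]'|f
python3 -m pendant '[[-0.1,-0.6,0,0,0,0,1],[0,0,-0.08,0,0,0,1],[0.1,0.6,0,0,0,0,1],[0,0,0,0,0,0,1]]'|f
python3 -m pendant '[[-0.1,-0.6,0,0,0,0,1],[0,0,-0.08,0,0,0,1],[0.1,0.6,0,0,0,0,1],[0,0,0,0,0,0,1]]'|f
python3 -m pendant '[[-0.1,-0.6,0,0,0,0,1],[0.08,-0.013,0,0,0,0,1],[0.1,0.6,0,0,0,0,1],[0,0,0,0,0,0,1]]'|f
```

```text
tool_pos: [0.5705, -0.147, 0.1153] ft_force: [-4.2, -20.3, 0.8] 
tool_pos: [0.5706, -0.1469, 0.1162] ft_force: [-3.3, -19.6, 1.1] 
tool_pos: [0.5696, -0.1468, 0.1161] ft_force: [-4.0, -18.0, 0.6] 
tool_pos: [0.5697, -0.1469, 0.1153] ft_force: [-3.0, -19.6, -0.4] 
tool_pos: [0.5696, -0.1469, 0.1145] ft_force: [-3.2, -19.1, 0.6] 
tool_pos: [0.5706, -0.1471, 0.1146] ft_force: [-2.7, -18.9, -0.4]
```

```bash
f(){ grep -E 'tool_pos|ft_force'|tr '\n' ' ';echo; }
python3 -m pendant '[[-0.12,-0.75,0,0,0,0,1],[-0.05,0.01,0.24,0,0,0,1],[0.1,0.6,0,0,0,0,1],[0,0,0,0,0,0,1]]'|f
python3 -m pendant '[[-0.1,-0.6,0,0,0,0,1],[0,0,0.08,0,0,0,1],[0.1,0.6,0,0,0,0,1],[0,0,0,0,0,0,1]]'|f
python3 -m pendant '[[-0.1,-0.6,0,0,0,0,1],[0,0,0.08,0,0,0,1],[0.1,0.6,0,0,0,0,1],[0,0,0,0,0,0,1]]'|f
python3 -m pendant '[[-0.1,-0.6,0,0,0,0,1],[0,0,0.08,0,0,0,1],[0.1,0.6,0,0,0,0,1],[0,0,0,0,0,0,1]]'|f
python3 -m pendant '[[-0.1,-0.6,0,0,0,0,1],[0,0,0.08,0,0,0,1],[0.1,0.6,0,0,0,0,1],[0,0,0,0,0,0,1]]'|f
```

```text
tool_pos: [0.5703, -0.1468, 0.1172] ft_force: [-1.9, -12.3, -0.3] 
tool_pos: [0.5702, -0.1467, 0.1178] ft_force: [-2.0, -11.3, 0.4] 
tool_pos: [0.5705, -0.1456, 0.1187] ft_force: [0.5, -0.4, 0.8] 
tool_pos: [0.5706, -0.1451, 0.1194] ft_force: [0.4, -0.6, -0.7] 
tool_pos: [0.5706, -0.1449, 0.1201] ft_force: [0.9, 0.7, -1.1]
```

The pin has entered the hole at z ≈ 0.119. Now I slide it in.

```bash
f(){ grep -E 'tool_pos|ft_force|opening'|tr '\n' ' ';echo; }
python3 -m pendant '[[0.08,0.5,-0.05,0,0,0,1],[0.08,0.5,0,0,0,0,1],[0,0,0,0,0,0,1]]'|f
python3 -m pendant '[[0.08,0.5,0,0,0,0,1],[0.08,0.5,0,0,0,0,1],[0,0,0,0,0,0,1]]'|f
```

```text
tool_pos: [0.5723, -0.1349, 0.1198] ft_force: [1.1, 1.3, 0.4] opening: 0.196 
tool_pos: [0.5739, -0.125, 0.1198] ft_force: [1.6, 1.3, 1.6] opening: 0.195
```

```bash
f(){ grep -E 'tool_pos|ft_force|opening'|tr '\n' ' ';echo; }
python3 -m pendant '[[0.08,0.5,0,0,0,0,1],[0.08,0.5,0,0,0,0,1],[0,0,0,0,0,0,1]]'|f
python3 -m pendant '[[0.08,0.5,0,0,0,0,1],[0.08,0.5,0,0,0,0,1],[0,0,0,0,0,0,1]]'|f
python3 -m pendant '[[0.08,0.5,0,0,0,0,1],[0.08,0.5,0,0,0,0,1],[0,0,0,0,0,0,1]]'|f
```

```text
tool_pos: [0.5755, -0.1151, 0.1198] ft_force: [2.8, 2.4, 2.1] opening: 0.194 
tool_pos: [0.5772, -0.1052, 0.1198] ft_force: [2.8, 0.6, 3.1] opening: 0.195 
tool_pos: [0.5788, -0.0955, 0.1199] ft_force: [3.7, -1.3, 4.7] opening: 0.194
```

```bash
f(){ grep -E 'tool_pos|ft_force|opening'|tr '\n' ' ';echo; }
python3 -m pendant '[[0.12,0.5,0.05,0,0,0,1],[0,0,0,0,0,0,1]]'|f
python3 -m pendant '[[0.05,0.3,0,0,0,0,1],[0,0,0,0,0,0,1],[0,0,0,0,0,0,1]]'|f
python3 -m pendant '[[0.03,0.2,0,0,0,0,1],[0,0,0,0,0,0,1],[0,0,0,0,0,0,1]]'|f
```

```text
tool_pos: [0.5797, -0.0904, 0.1202] ft_force: [3.7, -0.5, 2.7] opening: 0.196 
tool_pos: [0.5801, -0.0883, 0.1201] ft_force: [2.8, -4.5, 4.1] opening: 0.194 
tool_pos: [0.5801, -0.0883, 0.1202] ft_force: [1.2, -14.0, 6.4] opening: 0.193
```

Hard stop: the shoulder is home. Release, retreat upwards, and look.

```bash
python3 -m pendant '[[-0.03,-0.2,0,0,0,0,1],[0,0,0,0,0,0,0.6],[0,0,0,0,0,0,0],[0,0,0,0,0,0,0],[0,0,0,0,0,0,0],[0,0,2,0,0,0,0],[0,0,4,0,0,0,0],[0,0,4,0,0,0,0],[-3,-3,2,0,0,0,0],[-3,-4,0,0,0,0,0],[-1,-4,0,0,0,0,0],[0,-4,0,0,0,0,0]]'; python3 - <<'E'
from h import *
t=shot('top','t9');s=shot('side','s9')
cv2.imwrite('pics/c9.png',np.hstack([cv2.resize(t[125:225,255:355,::-1],(400,400),interpolation=2),cv2.resize(s[150:250,245:345,::-1],(400,400),interpolation=2)]))
E
```

```text
clock: 37.0
tool_pos: [0.5084, -0.2396, 0.2408]
ee_rot: [2.4, 2.026, -0.0]
ft_force: [0.9, 0.1, -0.1]
opening: 0.999
gripper_force: 0.0
```

View pics/c9.png

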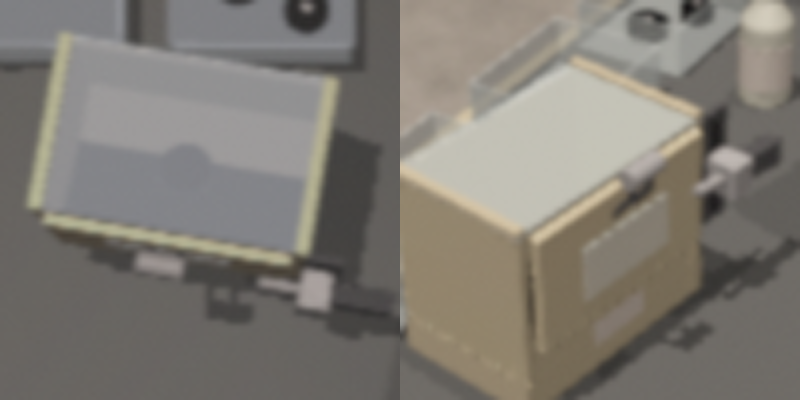

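The shaft protrudes past the eyelet across the shut door (top crop (275,285)), the grip sits at the mouth, and the blank is inside. Handing in.

```bash
python3 -c "
from station import env
print(env.job_done())"
```

```text
the job is handed in; nothing more can be done
None
```

The job is handed in, but no pass/fail verdict came back: the last pictures show the door shut, the flat blank inside and the pin through the eyelet across the door. The gripper is clear, I did not touch the bystanders, and the clock stood at about 37 s of the 72 s.

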